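Tighten the gland nut of a vacuum gauge with a spanner

ROBOT

A 6-joint arm with a two-finger parallel gripper is mounted at the origin on a cart in front of the work surface, level with it; the furniture and walls round the work are solid. World frame = base frame: x ahead of the robot, y to its left, z up, the work surface at z = 0. Lengths are in m, angles in rad, forces in N, time in s.
With the tool pointing down it reaches from about 0.225 to 0.725 m from the base axis. Payload 3.1 kg.
Tool frame: the origin (TCP) lies where the fingers leave the gripper's body, on its centre line; the fingertips stand 73 mm ahead of it and the grasp point (between the pads) lies ctrl.grasp_offset ahead of it (ctrl.grasp_offset is the distance from the TCP to the grasp point, in m); z points along the fingers, y is the line along which they close (so a half turn about z gives the same grasp; the last joint's range is limited). The gripper opens to 85 mm and grips with 20 to 120 N. Pads are 22 mm wide; open, the fingers measure 114 mm over their backs; the gripper's body (76 mm by 85 mm) begins 54 mm behind the grasp point. The pads swing forward as they close: fully open they stand 13 mm farther back than shut.
Start: joints at [-1.461, 0.048, 0.099, 1.622, 0, 1.443], TCP at [0.124, -0.51, 0.304] pointing down, gripper open.
Joint ranges: [-2.91, 2.91], [-0.99, 1.94], [-1.21, 1.42], [-2.12, 2.29], [-1.49, 1.47], [-3.14, 3.14]. Speed limits (rad/s): [2.79, 2.79, 3.14, 3.14, 3.14, 3.14].

INTERFACE

Orientations are given as a 3x3 rotation matrix whose columns are the frame's x, y, z axes.
In Python, from bench import status, viewer, ctrl gives the robot as it stands.
- The arm moves only by the tool carry_out, never from a script. Its argument "rows" is a list of rows, each a list of 3 entries, a list of its own where there are three numbers: the opening, from -1 (shut) to 1 (fully open), then the shift along the tool's x, y, z in m, then the turn about the tool's z in degrees. A call has 1 to 12 rows; each row is the pose to reach, as a shift and turn from the pose commanded when the call began, along the tool's axes at that moment; what a row does not reach only later rows make up. A row lasts 1/12 s, in which the tool goes at most 41.7 mm and 7.16 degrees, less where a joint would pass 70% of its speed; a pose out of reach is approached as far as the arm can. A call with a gripper value outside its range is refused whole. The fingers move at their own pace and stop on an object; the grip force is fixed at half the most. Time passes only in rows, so rows that repeat a pose let the fingers close. It gives the time, the measured TCP pose, the force, the opening and the grip force at its end, in the units of the state.
- status.state(): the state, without advancing time (a new reading comes with each control period).
- viewer.capture(name): name is "scene" or "top" or "wrist"; returns the picture (480x640x3 uint8, blue, green, red); there is no depth.
- viewer.camera_info(name): a dict with "intrinsics" (3x3 intrinsics, pixels), "extrinsics" (4x4, takes a point from world to camera coordinates). Camera axes: x right, y down, z forward; pixel columns grow to the right and rows downward; lengths in m; the calibration is good to about 2 mm. A picture is of the moment at which its call begins: read the wrist's pose just before it. camera_info takes no time and is no camera call; for the wrist camera it gives the pose at the moment of the call.
- ctrl.job_done(): hands the job in; it is judged then, once.
The state is a dict: "time_s": time; "joint_pos": joint angles; "dq": joint speeds; "joint_torque": joint torques, N m; "ee_pos": TCP position; "tcp_rot": TCP orientation; "contact_force": force on the tool from outside, world axes, zero at the start; "torque": the same for the moment, N m; "grip_width": finger opening in m; "finger_force": force on a finger pad.
Only numpy, scipy, OpenCV 4.12 (cv2) and the standard library are available. Lean on these libraries where they do the work, as an engineer would, in place of code of your own. Each camera call takes 0.05 s, during which the arm holds its last target. There are 200 camera calls.

TASK

The dial gauge on the small test stand is only finger-tight. Take the large open-jaw spanner from the left-hand table, slide its jaw onto the brass hexagon nut below the gauge and push the spanner's free end round clockwise (seen from above) until the nut goes tight, to about 0.7 N m, which is 4.4 N at 16 cm from the nut; do not overtighten it, or the gauge itself twists round. Then take the spanner off and lay it flat on the left-hand table again, leaving everything else where it is.

Things in the scene. Friction and masses are not known exactly. Their poses are not given: they have to be found in the camera images.
- test_stand: fixed grey base plate of the test stand, 145 x 150 x 10 mm, on the right-hand table; origin at the centre of its underside, x to its back, where a steel port block (30 x 90 x 26 mm, centred 88 mm behind the origin, with brass hose barbs up to 59 mm high) stands. The nut's axis is vertical, 22 mm behind the origin (x = +22 mm, y = 0). A tall carton stands to its right.
- nut_centre (a point): centre of the brass hexagon nut: 41 mm across flats, 16 mm high, underside 12.2 mm above the table. z up; two flats are parallel to its x axis, which at the start points towards the robot's side: fit the spanner with its shank on the +x side. It tightens clockwise seen from above: easily (0.12 N m) for 0.4 to 1 rad, differently each time, then it bears on the gland ring.
- gland_ring_mark (a point): white dot on the side of the dark gland ring (41 mm across, 2.2 mm thick) between the nut and the base plate, 20 mm from the nut's axis. Once the nut bears on it, 0.35 N m turns the ring with the nut by 0.12 rad (the dot moves 2.4 mm), squeezing the seal; then it stops hard: the nut is tight.
- gauge_face (a point): centre of the front of the dial gauge (62 mm in diameter, 28 mm thick, steel, white dial), 14 mm in front of the nut's axis, 97 mm above the table; the gauge body spans 66 to 128 mm above the table. Its stem, 17 mm in diameter, passes down through the nut.
- gauge (a joint): how far the gauge as a whole has been twisted clockwise about the nut's axis, rad; 0 at the start. It holds until about 1.1 N m on the tight nut and then slips round.
- spanner_centre (a point): large steel spanner with a dark panel along the handle, 9 mm thick, 220 mm long, 0.36 kg: a point on its shank, half-way up. x along the shank towards the jaw. The shank is 18 mm wide from x = -95 to +45 mm; grip it between -80 and +30 mm. Its round end with an eye (25 mm) is centred at x = -100 mm, its centre of mass at about x = +15 mm.
- spanner_jaw (a point): middle of the spanner's open jaw, 85 mm along x from spanner_centre, half-way up: it must come onto the nut's axis. Jaw 43 mm wide (2 mm wider than the nut), sides parallel to the shank, mouth to +x, flared at the tips 24 mm beyond this point; throat 25 mm behind it. Head 73 mm wide. On the nut the spanner lies on the base plate (top 10 mm above the table).
- red_cap_1: red screw cap, 44 mm, a bystander on the left-hand table; origin at the centre of its underside
- red_cap_2: red screw cap, 36 mm, a bystander on the right-hand table; origin at the centre of its underside
- loose_bolt: loose bolt, 34 mm long, a bystander on the right-hand table
- marker_pen: marker pen, 128 mm long, a bystander on the left-hand table

How it is judged:
By the outcome, as a careful person would: the job done as asked, in the order asked, and still so for the second after the job is handed in, with the robot touching nothing.
It also fails if it takes over 72 s, if anything falls off the work surface, if the arm or the gripper's body presses on something with over 40 N, if the wrist force passes 120 N, or if a joint passes its speed limit or range.

## Working session

There is one attempt and no reset: what is moved stays moved. The work goes in short steps, Python scripts to look and compute and a tool call to move; the robot and the scene stay as the last step left them, time stands still between calls to the robot, and variables do not carry over. Pictures are saved under pics/ and viewed, at most 10 in all, crops included, and the job is handed in when it is done.

Besides the shell and the picture viewer there is one more tool, called after "Call:" as name([rows], argument=value, ...), one row to a line, values as JSON. carry_out: Moves the arm, as the interface text tells. Its arguments: {"type":"object","properties":{"rows":{"type":"array"}},"required":["rows"]}

```bash
mkdir -p pics; ls; python3 - <<'E'
from bench import status, viewer, ctrl
import cv2, numpy as np
s=status.state(); print(s, ctrl.grasp_offset)
for n in ("scene","top"):
    cv2.imwrite(f"pics/{n}0.png",viewer.capture(n)); c=viewer.camera_info(n); print(n,np.round(c["intrinsics"],1).tolist(),np.round(c["extrinsics"],3).tolist())
E
```

```text
pics
{'time_s': 0.0, 'joint_pos': array([-1.46078161e+00,  4.87204934e-02,  9.75624091e-02,  1.62199749e+00,
        4.26628759e-05,  1.44300624e+00]), 'dq': array([-0.00045339,  0.00153903,  0.00020245,  0.00011025,  0.00035625,
       -0.00105846]), 'joint_torque': array([-5.59316268e-04, -3.38783491e+01,  3.20014787e+01,  2.04709580e-02,
       -3.95614097e-04, -7.57229202e-06]), 'ee_pos': array([ 0.12362717, -0.50977258,  0.30271494]), 'tcp_rot': array([[ 9.71857487e-01,  2.35569476e-01, -2.16623642e-04],
       [ 2.35569326e-01, -9.71854707e-01,  2.34966781e-03],
       [ 3.42983308e-04, -2.33457214e-03, -9.99997216e-01]]), 'contact_force': array([ 0.49235568, -0.26902787,  0.5241598 ]), 'torque': array([ 0.05411518, -0.04648296, -0.02060639]), 'finger_force': 0.0, 'grip_width': 0.08547957989011364} 0.0539
scene [[598.8, 0.0, 309.5], [0.0, 598.8, 245.0], [0.0, 0.0, 1.0]] [[-0.804, -0.595, 0.019, 0.503], [-0.251, 0.309, -0.917, 0.198], [0.539, -0.742, -0.398, 1.664], [0.0, 0.0, 0.0, 1.0]]
top [[542.7, 0.0, 319.8], [0.0, 542.7, 251.4], [0.0, 0.0, 1.0]] [[-0.029, -1.0, -0.006, 0.118], [-0.994, 0.029, -0.109, 0.551], [0.109, 0.003, -0.994, 1.446], [0.0, 0.0, 0.0, 1.0]]
```

View pics/top0.png

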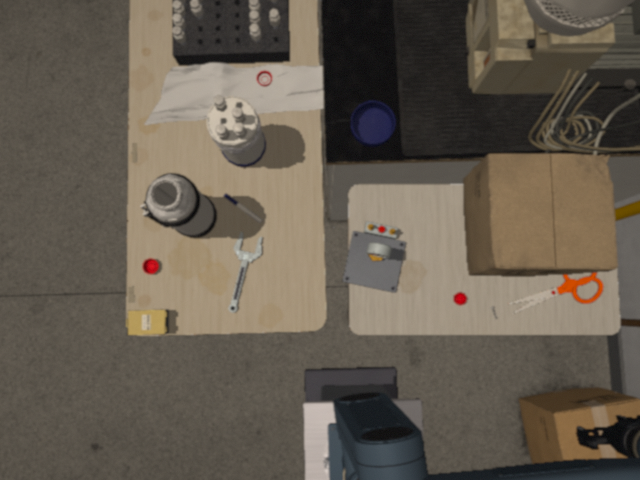

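View pics/scene0.png

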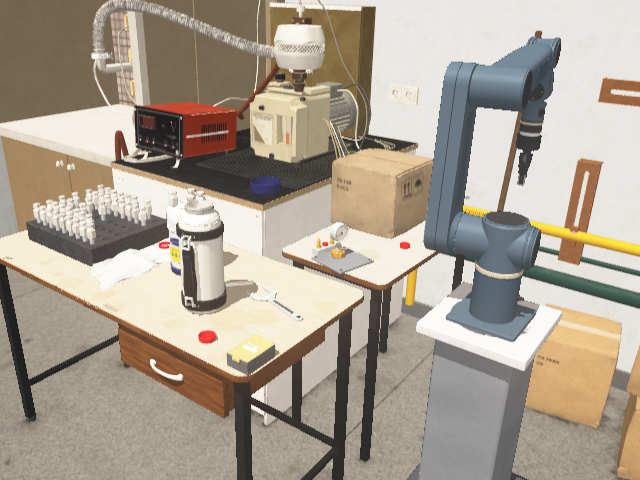

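The top view shows the spanner on the left table (eye about (233,307), jaw about (250,247), mouth away from the robot). The stand is at about (376,262) with the gauge at about (378,250), and the carton is to its right.

```bash
cat > h.py <<'E'
from bench import status, viewer, ctrl
import cv2, numpy as np
np.set_printoptions(precision=4,suppress=True)
def cast(ci,uv,z):
    K=np.array(ci["intrinsics"]);E=np.array(ci["extrinsics"]);R,t=E[:3,:3],E[:3,3]
    o=-R.T@t; d=R.T@np.linalg.solve(K,[uv[0],uv[1],1.]); return o+d*(z-o[2])/d[2]
def proj(ci,p):
    K=np.array(ci["intrinsics"]);E=np.array(ci["extrinsics"]);q=K@(E[:3,:3]@np.asarray(p)+E[:3,3]); return q[:2]/q[2]
def tool(dp):  # world shift -> tool axes now
    return status.state()["tcp_rot"].T@np.asarray(dp)
E
python3 - <<'E'
from h import *
c=viewer.camera_info("top")
for n,uv,z in (("eye",(233,307),.005),("jaw",(250,247),.005),("capL",(151,266),.01),("stand",(376,262),.01),("plateFL",(346,281),.01),("plateFR",(398,292),.01),("plateBL",(352,233),.01),("plateBR",(405,240),.01),("gauge",(378,250),.1),("tank",(180,195),.2),("pen",(242,208),.01),("cap2",(460,298),.01),("tableLright",(326,330),0),("tableRleft",(349,330),0),("tableLfront",(230,333),0)):print(n,cast(c,uv,z))
w=viewer.camera_info("wrist");E=w["extrinsics"];s=status.state()
R=E[:3,:3];o=-R.T@E[:3,3];print("wristcam in tool",s["tcp_rot"].T@(o-s["ee_pos"]),"\n",s["tcp_rot"].T@R.T, w["intrinsics"])
E
```

```text
eye [0.4108 0.344  0.005 ]
jaw [0.5749 0.295  0.005 ]
capL [0.5296 0.568  0.01  ]
stand [ 0.5225 -0.0518  0.01  ]
plateFL [0.4727 0.0325 0.01  ]
plateFR [ 0.4385 -0.1086  0.01  ]
plateBL [0.605  0.0113 0.01  ]
plateBR [ 0.5812 -0.1343  0.01  ]
gauge [ 0.5458 -0.0492  0.1   ]
tank [0.6839 0.438  0.2   ]
pen [0.6843 0.315  0.01  ]
cap2 [ 0.4173 -0.2768  0.01  ]
tableLright [0.341  0.0912 0.    ]
tableRleft [0.3392 0.0284 0.    ]
tableLfront [0.3403 0.3538 0.    ]
wristcam in tool [ 0.0688  0.0004 -0.0703] 
 [[ 0.0002 -0.9627 -0.2707]
 [ 1.     -0.0001  0.001 ]
 [-0.001  -0.2707  0.9627]] [[377.3868   0.     318.8865]
 [  0.     377.3868 232.2691]
 [  0.       0.       1.    ]]
```

Call:
carry_out([
  [1,[0.37,-0.408,0.05],-85],
  [1,[0.37,-0.408,0.05],-85],
  [1,[0.37,-0.408,0.05],-85],
  [1,[0.37,-0.408,0.05],-85],
  [1,[0.37,-0.408,0.05],-85],
  [1,[0.37,-0.408,0.05],-85],
  [1,[0.37,-0.408,0.05],-85],
  [1,[0.37,-0.408,0.05],-85],
  [1,[0.37,-0.408,0.05],-85],
  [1,[0.37,-0.408,0.05],-85],
  [1,[0.37,-0.408,0.05],-85],
  [1,[0.37,-0.408,0.05],-85],
])

```text
time_s: 1.1
ee_pos: [0.3621, -0.0709, 0.2583]
tcp_rot: [[-0.156, 0.988, 0.0], [0.988, 0.156, -0.0], [-0.0, 0.0, -1.0]]
contact_force: [0.9, -1.4, 0.4]
grip_width: 0.0855
finger_force: 0.0
```

Call:
carry_out([
  [1,[0,0,0.02],-71],
  [1,[0,0,0.02],-71],
  [1,[0,0,0.02],-71],
  [1,[0,0,0.02],-71],
  [1,[0,0,0.02],-71],
  [1,[0,0,0.02],-71],
  [1,[0,0,0.02],-71],
  [1,[0,0,0.02],-71],
  [1,[0,0,0.02],-71],
  [1,[0,0,0.02],-71],
  [1,[0,0,0.02],-71],
  [1,[0,0,0.02],-71],
])

```text
time_s: 2.1
ee_pos: [0.3616, -0.0728, 0.2383]
tcp_rot: [[-0.983, 0.183, -0.001], [0.183, 0.983, 0.0], [0.001, 0.0, -1.0]]
contact_force: [-0.6, 0.3, 0.9]
grip_width: 0.0855
finger_force: 0.0
```

```bash
python3 - <<'E'
from h import *
import pickle
c=viewer.camera_info("wrist"); im=viewer.capture("wrist"); print(status.state()["ee_pos"]); pickle.dump((c,im),open("w1.pkl","wb"))
cv2.imwrite("pics/w1.png",im)
E
```

```text
[ 0.3617 -0.0729  0.2384]
```

View pics/w1.png

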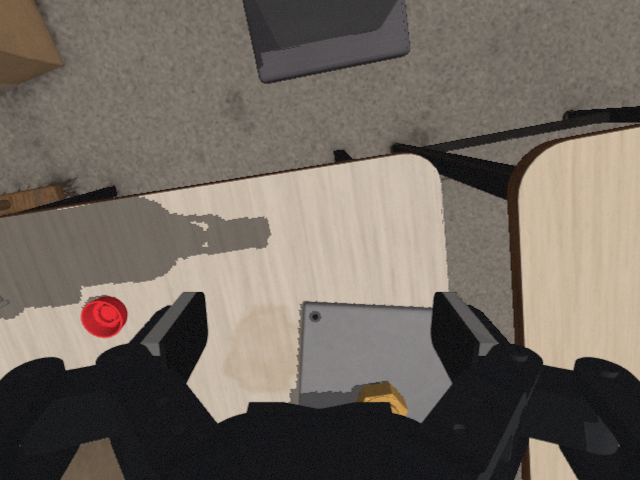

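The wrist view shows the brass nut at about (383,395), partly under the gripper, and the plate's front-left corner at about (303,302). I move closer so the nut appears between the fingers.

Call:
carry_out([
  [1,[-0.03,0.025,0],0],
  [1,[-0.06,0.045,0],0],
  [1,[-0.06,0.045,0],0],
  [1,[-0.06,0.045,0],0],
  [1,[-0.06,0.045,0],0],
])

```text
time_s: 2.57
ee_pos: [0.4285, -0.0394, 0.2383]
tcp_rot: [[-0.984, 0.181, -0.002], [0.181, 0.984, 0.0], [0.002, -0.0, -1.0]]
contact_force: [0.9, -0.4, -0.4]
grip_width: 0.0855
finger_force: 0.0
```

```bash
python3 - <<'E'
from h import *
import pickle
c=viewer.camera_info("wrist"); im=viewer.capture("wrist"); print(status.state()["ee_pos"]); pickle.dump((c,im),open("w2.pkl","wb"))
v=cv2.resize(im[200:400,180:446],None,fx=3,fy=3,interpolation=cv2.INTER_CUBIC); cv2.imwrite("pics/w2.png",v)
t=cv2.imread("pics/top0.png")
hsv=cv2.cvtColor(im,cv2.COLOR_BGR2HSV); m=cv2.inRange(hsv,(12,110,60),(32,255,255)); m[:230]=0
cs=sorted(cv2.findContours(m,0,2)[0],key=cv2.contourArea)[-2:]
for k in cs: print(cv2.contourArea(k),cv2.boundingRect(k),cv2.approxPolyDP(k,3,True)[:,0].tolist())
E
```

```text
[ 0.4283 -0.0396  0.2386]
40.0 (323, 359, 7, 10) [[329, 359], [323, 359], [323, 368]]
1643.5 (304, 324, 55, 50) [[339, 324], [313, 330], [304, 359], [316, 372], [321, 371], [322, 355], [331, 350], [341, 356], [336, 364], [349, 373], [358, 353], [357, 345]]
```

View pics/w2.png

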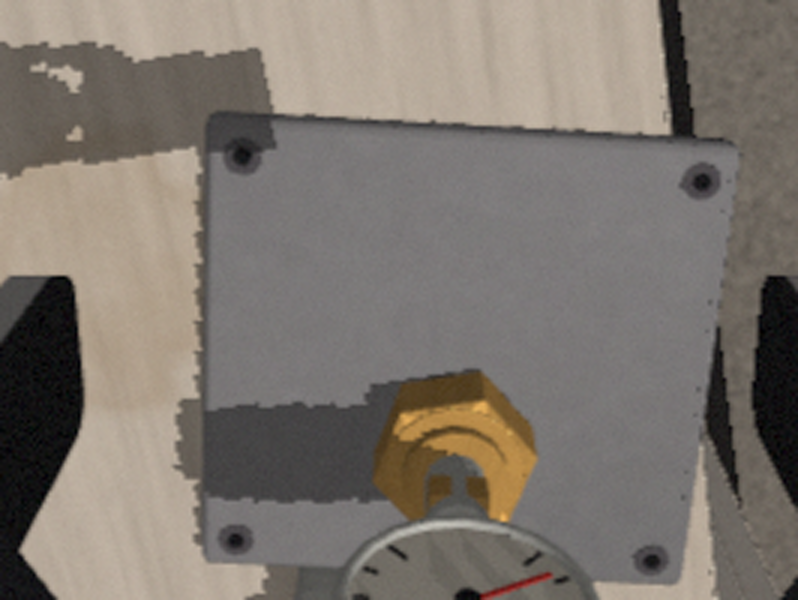

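The close view (3x crop, offset (180,200)) shows the nut's top face with vertices at about (400,414), (484,400), (536,459), (503,520) and (375,477). The plate screws are at (242,156), (702,181), (235,540) and (651,560).

```bash
python3 - <<'E'
from h import *
import pickle
c,im=pickle.load(open("w2.pkl","rb"))
f=lambda p,z:cast(c,(p[0]/3+180-.33,p[1]/3+200-.33),z)
V=[f(p,.0282) for p in ((400,414),(484,400),(536,459),(503,520))]
for v in V: print(v)
for a,b in zip(V,V[1:]):
    d=b-a; print("edge",np.linalg.norm(d),np.degrees(np.arctan2(d[1],d[0])))
L=f((375,477),.0282);print("L",L)
S=[f(p,.010) for p in ((242,156),(702,181),(235,540),(651,560))]
for s in S: print("screw",s)
F=(S[0]+S[1])/2;B=(S[2]+S[3])/2;d=B-F;d/=np.linalg.norm(d);print("centre",(F+B)/2,"head",np.degrees(np.arctan2(d[1],d[0])),"nut",(F+B)/2+.022*d)
C=[f(p,.010) for p in ((208,116),(737,146),(207,562),(680,583))]
print(np.mean(C,0)); print(np.array(C))
# fit hexagon centre: V0..V2 corners radius 23.67
from scipy.optimize import least_squares
P=np.array(V+[L])[:,:2]; k=np.array([0,1,2,3,5])
def r(q): 
    a=q[2]-k*np.pi/3; return (np.c_[q[0]+.02367*np.cos(a),q[1]+.02367*np.sin(a)]-P).ravel()
for a0 in (np.pi-.5,np.pi+.5,np.pi):
    s=least_squares(r,[*P.mean(0),a0],x_scale=[.01,.01,.1]);print(s.x[:2],np.degrees(s.x[2])%60,np.abs(s.fun).max())
    s=least_squares(lambda q:(lambda a:(np.c_[q[0]+.02367*np.cos(a),q[1]+.02367*np.sin(a)]-P).ravel())(q[2]+k*np.pi/3),[*P.mean(0),a0],x_scale=[.01,.01,.1]);print(' ',s.x[:2],np.degrees(s.x[2])%60,np.abs(s.fun).max())
E
```

```text
[ 0.5276 -0.0632  0.0282]
[ 0.5275 -0.0394  0.0282]
[ 0.5486 -0.0281  0.0282]
[ 0.5666 -0.0404  0.0282]
edge 0.023758846274349675 90.26263821347378
edge 0.02390588885299023 28.34365313377714
edge 0.021833932551577045 -34.47619555474958
L [ 0.5461 -0.0739  0.0282]
screw [ 0.4512 -0.0938  0.01  ]
screw [0.4815 0.031  0.01  ]
screw [ 0.5721 -0.1234  0.01  ]
screw [0.6022 0.0014 0.01  ]
centre [ 0.5267 -0.0462  0.01  ] head -13.79499636217749 nut [ 0.5481 -0.0515  0.01  ]
[ 0.5254 -0.0458  0.01  ]
[[ 0.4382 -0.1005  0.01  ]
 [ 0.4731  0.0417  0.01  ]
 [ 0.5783 -0.1337  0.01  ]
 [ 0.6121  0.0092  0.01  ]]
[ 0.5473 -0.0515] 28.62386334595564 0.0015355073341810632
  [ 0.5392 -0.0466] 29.822678309116952 0.03212531622118042
[ 0.5473 -0.0515] 28.623922334284003 0.0015354981977124815
  [ 0.5392 -0.0466] 29.82290977888681 0.03212535467620459
[ 0.5473 -0.0515] 28.62377048753922 0.0015355217223005369
  [ 0.5392 -0.0466] 29.82302727727813 0.03212537419655681
```

Nut axis is about (0.5475, -0.0515), from both the stand geometry and the hexagon, with flats along 148.6°. Next I look at the spanner.

Call:
carry_out([
  [1,[-0.004,0.04,0],1],
  [1,[-0.008,0.08,0],2],
  [1,[-0.012,0.12,0],3],
  [1,[-0.016,0.16,0],4],
  [1,[-0.02,0.2,0],5],
  [1,[-0.024,0.24,0],6],
  [1,[-0.028,0.28,0],6],
  [1,[-0.033,0.32,0],6],
  [1,[-0.037,0.362,0],6],
  [1,[-0.037,0.362,0],6],
  [1,[-0.037,0.362,0],6],
  [1,[-0.037,0.362,0],6],
])

```text
time_s: 3.62
ee_pos: [0.5302, 0.3091, 0.239]
tcp_rot: [[-0.959, 0.283, -0.0], [0.283, 0.959, -0.001], [0.0, -0.001, -1.0]]
contact_force: [0.4, 0.2, 1.3]
grip_width: 0.0854
finger_force: 0.0
```

```bash
python3 - <<'E'
from h import *
import pickle
c=viewer.camera_info("wrist"); im=viewer.capture("wrist"); print(status.state()["ee_pos"]); pickle.dump((c,im),open("w3.pkl","wb"))
cv2.imwrite("pics/w3.png",im)
E
```

```text
[0.5303 0.3086 0.2394]
```

View pics/w3.png

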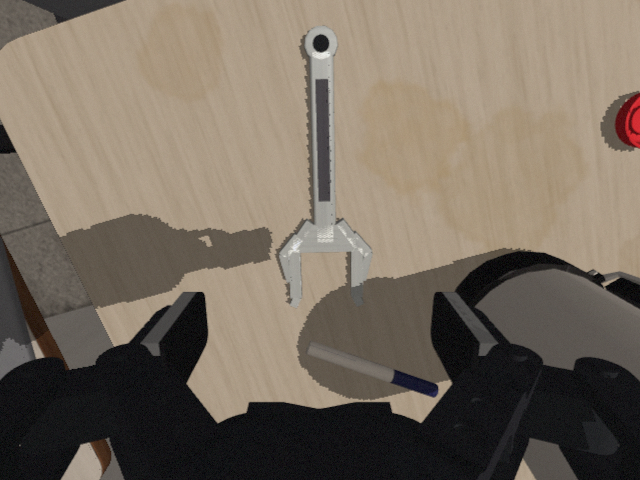

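The view shows the eye at (320,43), the shank running down to the head, the throat edge at row 250 (middle at u≈327), and the inner jaw tips at about (301,303) and (352,303).

```bash
python3 - <<'E'
from h import *
import pickle
c,im=pickle.load(open("w3.pkl","rb"))
hsv=cv2.cvtColor(im,cv2.COLOR_BGR2HSV); m=cv2.inRange(hsv,(0,0,100),(180,38,255)); 
for r in (70,100,130,160,190,220,260,270,280,290,295,300):
    x=np.flatnonzero(m[r,260:400])+260; print(r,[ (int(a[0]),int(a[-1])) for a in np.split(x,np.flatnonzero(np.diff(x)>2)+1) if len(a)>2])
g=cv2.inRange(im,(0,0,0),(70,70,70)); ks=[k for k in cv2.findContours(g,0,2)[0] if 20<cv2.contourArea(k)]
for k in ks:
    M=cv2.moments(k);u=(M['m10']/M['m00'],M['m01']/M['m00'])
    if 290<u[0]<350 and u[1]<260: print("dark",u,cv2.boundingRect(k),cast(c,u,.009 if u[1]>80 else .006))
e=cast(c,(320,43),.009);t=cast(c,(327,250),.009);print("eye",e,"throat",t,np.linalg.norm(t-e),np.degrees(np.arctan2(t[1]-e[1],t[0]-e[0])))
E
```

```text
70 [(310, 333)]
100 [(311, 315), (328, 333)]
130 [(312, 316), (329, 334)]
160 [(313, 317), (330, 334)]
190 [(313, 318), (330, 334)]
220 [(314, 335), (342, 344)]
260 [(280, 300), (351, 370)]
270 [(283, 300), (351, 368)]
280 [(286, 301), (351, 366)]
290 [(290, 301)]
295 [(290, 301)]
300 [(292, 300)]
dark (326.0779220779221, 185.3290043290043) (322, 172, 8, 22) [0.5099 0.3203 0.009 ]
dark (324.5132275132275, 161.55026455026453) (322, 148, 7, 20) [0.4916 0.3243 0.009 ]
dark (320.5333333333333, 42.833789954337895) (313, 35, 16, 17) [0.4087 0.3453 0.006 ]
eye [0.4093 0.3448 0.009 ] throat [0.5623 0.3059 0.009 ] 0.1579301952751208 -14.231543211381485
```

Call:
carry_out([
  [-0.2,[0.03,0.002,0.02],-2.3],
  [-0.2,[0.0457,0.0036,0.05],-2.3],
  [-0.2,[0.0457,0.0036,0.085],-2.3],
  [-0.2,[0.0457,0.0036,0.12],-2.3],
  [-0.2,[0.0457,0.0036,0.14],-2.3],
  [-0.2,[0.0457,0.0036,0.14],-2.3],
  [-0.2,[0.0457,0.0036,0.15],-2.3],
  [-0.2,[0.0457,0.0036,0.155],-2.3],
  [-0.2,[0.0457,0.0036,0.155],-2.3],
  [-0.2,[0.0457,0.0036,0.155],-2.3],
])

```text
time_s: 4.5
ee_pos: [0.4888, 0.3264, 0.0855]
tcp_rot: [[-0.97, 0.244, 0.003], [0.244, 0.97, 0.001], [-0.002, 0.002, -1.0]]
contact_force: [-0.4, 0.1, 0.3]
grip_width: 0.0344
finger_force: 0.0
```

```bash
python3 - <<'E'
from h import *
im=viewer.capture("wrist"); cv2.imwrite("pics/w4.png",im); s=status.state(); print(s["ee_pos"],s["contact_force"],s["grip_width"])
E
```

```text
[0.4889 0.3266 0.0856] [0.0911 1.6076 0.0791] 0.03416687543890389
```

View pics/w4.png

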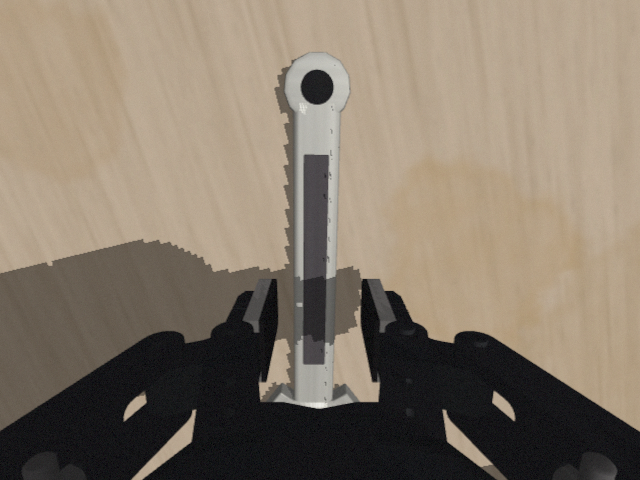

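The shank (u 295–337) lies between the open pads (277–362), aligned. I descend and close.

Call:
carry_out([
  [-0.2,[0,-0.001,0.005],0],
  [-0.2,[0,-0.001,0.0085],0],
  [-0.2,[0,-0.001,0.0085],0],
  [-1,[0,-0.001,0.0085],0],
  [-1,[0,-0.001,0.0085],0],
  [-1,[0,-0.001,0.0085],0],
  [-1,[0,-0.001,0.0085],0],
  [-1,[0,-0.001,0.0085],0],
  [-1,[0,-0.001,0.0085],0],
])

```text
time_s: 5.3
ee_pos: [0.4874, 0.3252, 0.0752]
tcp_rot: [[-0.97, 0.243, -0.0], [0.243, 0.97, -0.0], [0.0, -0.0, -1.0]]
contact_force: [-1.2, -0.1, 0.6]
grip_width: 0.0158
finger_force: 60.2
```

Call:
carry_out([
  [-1,[0,0,-0.02],0],
  [-1,[0,0,-0.04],0],
  [-1,[0,0,-0.06],0],
  [-1,[0,-0.03,-0.065],0],
  [-1,[0.003,-0.065,-0.065],2],
  [-1,[0.005,-0.1,-0.065],5],
  [-1,[0.007,-0.14,-0.065],8],
  [-1,[0.008,-0.18,-0.065],11],
  [-1,[0.01,-0.22,-0.065],14],
  [-1,[0.012,-0.26,-0.065],17.3],
  [-1,[0.0125,-0.29,-0.065],17.3],
  [-1,[0.0125,-0.3,-0.065],17.3],
])

```text
time_s: 6.3
ee_pos: [0.4003, 0.0344, 0.139]
tcp_rot: [[-0.852, 0.524, -0.003], [0.524, 0.852, -0.002], [0.001, -0.003, -1.0]]
contact_force: [0.1, -0.2, -4.6]
grip_width: 0.0157
finger_force: 59.9
```

Call:
carry_out([
  [-1,[0,0,0.01],0],
  [-1,[0,0,0.02],0],
  [-1,[0,0,0.02],0],
  [-1,[0,0,0.02],0],
])

```text
time_s: 6.63
ee_pos: [0.4013, 0.0385, 0.1184]
tcp_rot: [[-0.855, 0.519, -0.004], [0.519, 0.855, 0.001], [0.004, -0.001, -1.0]]
contact_force: [-0.4, -0.5, -2.9]
grip_width: 0.0155
finger_force: 59.9
```

```bash
python3 - <<'E'
from h import *
import pickle
s=status.state(); print(s["ee_pos"],s["tcp_rot"][:2,0],s["contact_force"],s["torque"],s["grip_width"])
c=viewer.camera_info("wrist");im=viewer.capture("wrist"); pickle.dump((c,im),open("w5.pkl","wb")); 
sc=viewer.capture("scene"); v=cv2.resize(sc[200:320,240:400],None,fx=2.6,fy=2.6,interpolation=cv2.INTER_CUBIC)
w=cv2.resize(im,(416,312)); cv2.imwrite("pics/w5.png",np.vstack([w[:280],v]))
E
```

```text
[0.4013 0.0385 0.1184] [-0.8547  0.5191] [-0.4381 -0.5347 -2.9491] [0.0813 0.0672 0.0126] 0.015546085182519641
```

View pics/w5.png

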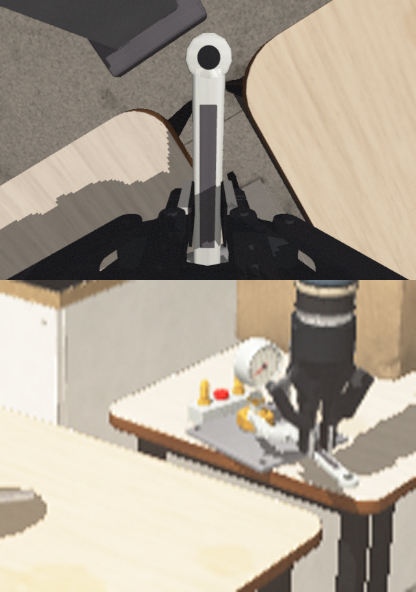

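The spanner is held straight, with the eye at about (320,86) in full wrist pixels; the scene view shows the jaw in front of the nut.

```bash
python3 - <<'E'
from h import *
import pickle
c,im=pickle.load(open("w5.pkl","rb"))
g=cv2.inRange(im,(0,0,0),(60,60,60))
for k in cv2.findContours(g,0,2)[0]:
    M=cv2.moments(k)
    if M['m00']>200:
        u=(M['m10']/M['m00'],M['m01']/M['m00'])
        if 290<u[0]<350 and u[1]<150: eye=cast(c,u,.049);print(u,cv2.boundingRect(k))
# shank axis near fingers: panel edges
for r in (150,180,210,260,300):
    row=cv2.cvtColor(im,cv2.COLOR_BGR2GRAY)[r].astype(int); x=np.flatnonzero(row[285:355]>150)+285; print(r,x[:1],x[-1:])
t=np.array([.4013,.0385,0]); d=t-eye;d[2]=0; print("eye",eye,"dist eye-grip",np.linalg.norm(d),"head eye->grip",np.degrees(np.arctan2(d[1],d[0])))
N=np.array([.5475,-.0515]); h=np.radians(-31.4); print("jaw by eye+grip",eye[:2]+.185*d[:2]/np.linalg.norm(d[:2]), "by tcp x", t[:2]+ (0.185-np.linalg.norm(d))*np.array([.8547,-.5191]))
E
```

```text
(320.74702058504874, 87.77139761646804) (304, 70, 34, 37)
150 [299] [344]
180 [299] [343]
210 [299] [343]
260 [299] [341]
300 [] []
eye [0.3323 0.0809 0.049 ] dist eye-grip 0.08092355319960616 head eye->grip -31.556355968261755
jaw by eye+grip [ 0.49  -0.016] by tcp x [ 0.4903 -0.0155]
```

Call:
carry_out([
  [-1,[0,0,0.015],0],
  [-1,[0,0,0.028],0],
  [-1,[0,0,0.031],0],
  [-1,[0,0,0.031],0],
  [-1,[0,0,0.031],0],
])

```text
time_s: 7.15
ee_pos: [0.4027, 0.0377, 0.0896]
tcp_rot: [[-0.854, 0.52, 0.0], [0.52, 0.854, 0.0], [-0.0, 0.0, -1.0]]
contact_force: [-0.1, 0.3, -2.7]
grip_width: 0.0154
finger_force: 59.9
```

```bash
cat > f.py <<'E'
from h import *
s=status.state();N=np.array([.5475,-.0515]);p=s["ee_pos"];x=s["tcp_rot"][:2,0];F=s["contact_force"];T=s["torque"]
r=p[:2]-N; L=np.linalg.norm(r)
print("t",s["time_s"],"p",p,"yaw",np.degrees(np.arctan2(x[1],x[0])),"bearing",np.degrees(np.arctan2(r[1],r[0])),"r",L,"jaw",p[:2]-.104*x)
print("F",F,"T",T,"moment on nut (cw +)",r[0]*F[1]-r[1]*F[0]+T[2],"gap to N in tool",(N-(p[:2]-.104*x))@s["tcp_rot"][:2,:2], "w",s["grip_width"])
E
python3 f.py
```

```text
t 7.15 p [0.4027 0.0377 0.0896] yaw 148.6752751025914 bearing 148.36045792868347 r 0.17010203204065452 jaw [ 0.4915 -0.0163]
F [-0.0888  0.333  -2.7478] T [ 0.0835  0.1101 -0.0047] moment on nut (cw +) -0.0450497556646045 gap to N in tool [-0.0661 -0.0009] w 0.015402197977437174
```

Call:
carry_out([
  [-1,[-0.012,-0.0005,0.002],0],
  [-1,[-0.02,-0.0005,0.002],0],
  [-1,[-0.028,-0.0005,0.002],0],
  [-1,[-0.034,-0.0005,0.002],0],
  [-1,[-0.038,-0.0005,0.002],0],
  [-1,[-0.038,-0.0005,0.002],0],
])

```text
time_s: 7.65
ee_pos: [0.4358, 0.0167, 0.0877]
tcp_rot: [[-0.854, 0.521, 0.001], [0.521, 0.854, 0.0], [-0.001, 0.001, -1.0]]
contact_force: [0.5, 0.1, -3.7]
grip_width: 0.0155
finger_force: 59.9
```

Call:
carry_out([
  [-1,[-0.006,0,0],0],
  [-1,[-0.012,0,0],0],
  [-1,[-0.018,0,0],0],
  [-1,[-0.023,0,0],0],
  [-1,[-0.028,0,0],0],
  [-1,[-0.028,0,0],0],
])

```text
time_s: 8.15
ee_pos: [0.4596, 0.0021, 0.0873]
tcp_rot: [[-0.854, 0.521, 0.001], [0.521, 0.854, -0.0], [-0.001, 0.0, -1.0]]
contact_force: [2.0, 0.7, -3.1]
grip_width: 0.0156
finger_force: 59.9
```

```bash
python3 f.py
```

```text
t 8.15 p [0.4596 0.0021 0.0873] yaw 148.60061156323846 bearing 148.6482530080382 r 0.10297319915542845 jaw [ 0.5483 -0.0521]
F [ 2.0005  0.718  -3.1318] T [ 0.2512 -0.226   0.1063] moment on nut (cw +) -0.06399103698749906 gap to N in tool [0.001  0.0001] w 0.015607697752157982
```

```bash
python3 - <<'E'
from h import *
sc=viewer.capture("scene"); v=cv2.resize(sc[215:285,290:390],None,fx=7,fy=7,interpolation=cv2.INTER_CUBIC); cv2.imwrite("pics/s2.png",v)
E
```

```text
(no output)
```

View pics/s2.png

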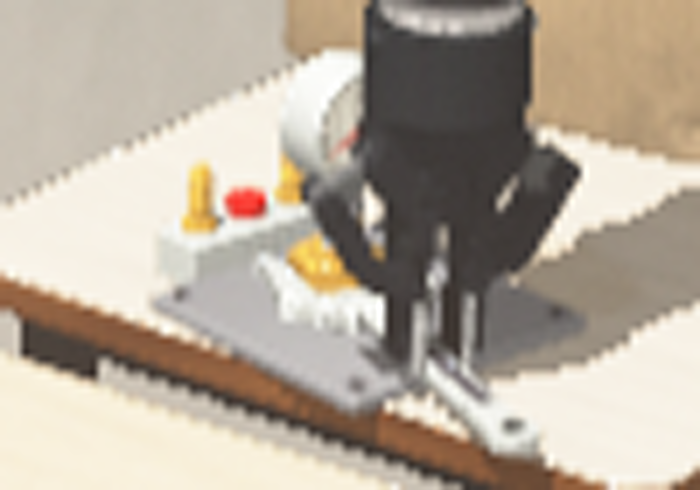

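The scene crop shows the jaw round the brass nut at about (320,265), with the spanner lying on the plate. I start turning.

Call:
carry_out([
  [-1,[-0.0001,0.0045,0],2.5],
  [-1,[-0.0004,0.009,0],5],
  [-1,[-0.0009,0.0134,0],7.5],
  [-1,[-0.0016,0.0179,0],10],
  [-1,[-0.0024,0.0223,0],12.5],
  [-1,[-0.0035,0.0267,0],15],
  [-1,[-0.0048,0.031,0],17.5],
  [-1,[-0.0062,0.0352,0],20],
  [-1,[-0.0062,0.0352,0],20],
  [-1,[-0.0062,0.0352,0],20],
])

```text
time_s: 9.03
ee_pos: [0.4821, 0.0299, 0.0872]
tcp_rot: [[-0.626, 0.78, 0.0], [0.78, 0.626, 0.001], [0.001, 0.001, -1.0]]
contact_force: [0.7, 2.7, -3.8]
grip_width: 0.016
finger_force: 60.0
```

```bash
python3 f.py
```

```text
t 9.0333 p [0.4821 0.0299 0.0872] yaw 128.7493321270814 bearing 128.7638287877161 r 0.10442298829071787 jaw [ 0.5472 -0.0512]
F [ 0.7248  2.7389 -3.7616] T [ 0.6924 -0.0128  0.3757] moment on nut (cw +) 0.1376062479297057 gap to N in tool [-0.0004  0.    ] w 0.016038808626426627
```

Call:
carry_out([
  [-1,[-0.0001,0.0036,0],2],
  [-1,[-0.0003,0.0073,0],4],
  [-1,[-0.0006,0.0109,0],6],
  [-1,[-0.001,0.0145,0],8],
  [-1,[-0.001,0.0145,0],8],
  [-1,[-0.001,0.0145,0],8],
])

```text
time_s: 9.53
ee_pos: [0.494, 0.0379, 0.0872]
tcp_rot: [[-0.511, 0.859, 0.0], [0.859, 0.511, 0.001], [0.001, 0.001, -1.0]]
contact_force: [1.1, 2.6, -3.4]
grip_width: 0.0159
finger_force: 60.0
```

```bash
python3 f.py
```

```text
t 9.5333 p [0.494  0.0379 0.0872] yaw 120.74148618167888 bearing 120.87657489539548 r 0.10415644549670293 jaw [ 0.5472 -0.0515]
F [ 1.084   2.6165 -3.4221] T [ 0.8138 -0.1137  0.3832] moment on nut (cw +) 0.14648869752576232 gap to N in tool [-0.0002  0.0002] w 0.015874982459755972
```

Still the free phase (0.14 N m). I continue in 5° steps.

Call:
carry_out([
  [-1,[-0.0001,0.0027,0],1.5],
  [-1,[-0.0002,0.0054,0],3],
  [-1,[-0.0004,0.0091,0],5],
  [-1,[-0.0004,0.0091,0],5],
  [-1,[-0.0004,0.0091,0],5],
])

```text
time_s: 9.95
ee_pos: [0.502, 0.0418, 0.0872]
tcp_rot: [[-0.434, 0.901, 0.0], [0.901, 0.434, -0.0], [-0.0, 0.0, -1.0]]
contact_force: [0.7, 2.1, -3.4]
grip_width: 0.0159
finger_force: 60.0
```

```bash
python3 f.py
```

```text
t 9.95 p [0.502  0.0418 0.0872] yaw 115.72748064158422 bearing 115.97750781995683 r 0.10380084173256672 jaw [ 0.5472 -0.0519]
F [ 0.7245  2.0671 -3.3654] T [ 0.7066 -0.1564  0.4103] moment on nut (cw +) 0.248689623265547 gap to N in tool [0.0002 0.0005] w 0.01590135012860974
```

Call:
carry_out([
  [-1,[0,0.0018,0],1],
  [-1,[-0.0001,0.0036,0],2],
  [-1,[-0.0001,0.0036,0],2],
  [-1,[-0.0001,0.0036,0],2],
])

```text
time_s: 10.28
ee_pos: [0.5053, 0.0434, 0.0871]
tcp_rot: [[-0.401, 0.916, -0.0], [0.916, 0.401, -0.0], [0.0, -0.0, -1.0]]
contact_force: [0.8, 2.0, -3.2]
grip_width: 0.0156
finger_force: 60.0
```

```bash
python3 f.py
```

```text
t 10.2833 p [0.5053 0.0434 0.0871] yaw 113.63295729703572 bearing 113.97239248547542 r 0.1038187547338558 jaw [ 0.547  -0.0519]
F [ 0.7674  2.0268 -3.1907] T [0.5598 0.027  0.3549] moment on nut (cw +) 0.19660061927099282 gap to N in tool [0.0002 0.0006] w 0.015573657655868876
```

Call:
carry_out([
  [-1,[-0.0001,0.0027,0],1.5],
  [-1,[-0.0002,0.0054,0],3],
  [-1,[-0.0003,0.0073,0],4],
  [-1,[-0.0003,0.0073,0],4],
  [-1,[-0.0003,0.0073,0],4],
])

```text
time_s: 10.7
ee_pos: [0.512, 0.0458, 0.087]
tcp_rot: [[-0.336, 0.942, -0.001], [0.942, 0.336, -0.001], [-0.0, -0.001, -1.0]]
contact_force: [-1.2, 1.3, -2.5]
grip_width: 0.0156
finger_force: 60.1
```

```bash
python3 f.py
```

```text
t 10.7 p [0.512  0.0458 0.087 ] yaw 109.64800555373183 bearing 110.05522222525602 r 0.10362590625461081 jaw [ 0.5469 -0.0521]
F [-1.2477  1.3339 -2.4522] T [0.3563 0.095  0.3846] moment on nut (cw +) 0.4586106816655248 gap to N in tool [0.0004 0.0007] w 0.015599571156857391
```

Ring phase reached (about 0.4 N m). I use small steps with averaged readings from here.

```bash
cat > g.py <<'E'
from h import *
N=np.array([.5475,-.0515]);M=[];Y=[];Fs=[]
for i in range(8):
    s=status.state();p=s["ee_pos"];r=p[:2]-N;F=s["contact_force"];x=s["tcp_rot"][:2,0]
    M.append(r[0]*F[1]-r[1]*F[0]+s["torque"][2]);Y.append(np.degrees(np.arctan2(x[1],x[0])));Fs.append(F)
    viewer.capture("wrist")
print("t",s["time_s"],"moment",np.mean(M),"+-",np.std(M),"yaw",np.mean(Y),"bearing",np.degrees(np.arctan2(r[1],r[0])),"F",np.mean(Fs,0),"p",p)
E
python3 g.py
```

```text
t 11.05 moment 0.42261428514375143 +- 0.04909120447532913 yaw 109.63306297604234 bearing 110.00577360942663 F [-0.6777  0.9865 -3.3447] p [0.512  0.0459 0.0872]
```

Call:
carry_out([
  [-1,[0,0.0018,0],1],
  [-1,[-0.0001,0.0036,0],2],
  [-1,[-0.0001,0.0036,0],2],
  [-1,[-0.0001,0.0036,0],2],
])

```text
time_s: 11.43
ee_pos: [0.5153, 0.0468, 0.087]
tcp_rot: [[-0.302, 0.953, -0.001], [0.953, 0.302, -0.001], [-0.001, -0.001, -1.0]]
contact_force: [-2.0, -1.6, -3.7]
grip_width: 0.0159
finger_force: 60.1
```

```bash
python3 g.py
```

```text
t 11.7833 moment 0.724494337344534 +- 0.046699603044169986 yaw 107.60688169673321 bearing 108.06747552673137 F [-2.2074 -1.9127 -3.501 ] p [0.5154 0.0468 0.0871]
```

Call:
carry_out([
  [-1,[0,0.0009,0],0.5],
  [-1,[0,0.0009,0],0.5],
  [-1,[0,0.0009,0],0.5],
])

```text
time_s: 12.08
ee_pos: [0.5162, 0.0471, 0.087]
tcp_rot: [[-0.294, 0.956, -0.001], [0.956, 0.294, -0.001], [-0.001, -0.001, -1.0]]
contact_force: [-3.1, -4.0, -2.9]
grip_width: 0.0156
finger_force: 60.1
```

```bash
python3 g.py
```

```text
t 12.4333 moment 0.9123721051457834 +- 0.026588998104966274 yaw 107.10707165213336 bearing 107.59658006755788 F [-3.2783 -3.9988 -3.6483] p [0.5162 0.0471 0.0871]
```

The stiffness of 0.38 N m/deg shows the hard stop has been reached, so the nut is tight and below slip. I back off to the middle of the play.

Call:
carry_out([
  [-1,[0,-0.0027,0],-1.5],
  [-1,[-0.0001,-0.0054,0],-3],
  [-1,[-0.0004,-0.0091,0],-5],
  [-1,[-0.0006,-0.0118,0],-6.5],
  [-1,[-0.0006,-0.0118,0],-6.5],
  [-1,[-0.0006,-0.0118,0],-6.5],
])

```text
time_s: 12.98
ee_pos: [0.5069, 0.0436, 0.088]
tcp_rot: [[-0.399, 0.917, 0.004], [0.917, 0.399, 0.001], [-0.001, 0.004, -1.0]]
contact_force: [1.1, -1.0, -4.4]
grip_width: 0.0159
finger_force: 59.8
```

```bash
python3 g.py
```

```text
t 13.3333 moment -0.06625264049491544 +- 0.04588728596454313 yaw 113.58521440046968 bearing 113.40134707064293 F [ 2.2307 -1.7415 -4.1456] p [0.5064 0.0434 0.0877]
```

Call:
carry_out([
  [-1,[0.003,0,0],1],
  [-1,[0.008,0,0],1],
  [-1,[0.015,0,0],1],
  [-1,[0.02,0,0],1],
  [-1,[0.02,0,0],1],
])

```text
time_s: 13.8
ee_pos: [0.4971, 0.0631, 0.0874]
tcp_rot: [[-0.386, 0.922, -0.0], [0.922, 0.386, 0.003], [0.002, 0.001, -1.0]]
contact_force: [3.0, 2.0, -3.7]
grip_width: 0.016
finger_force: 60.1
```

```bash
python3 g.py
```

```text
t 14.15 moment 0.05499122354822196 +- 0.09170233838950963 yaw 112.70145488873855 bearing 113.82751638264294 F [ 1.6832  3.3593 -3.135 ] p [0.4972 0.0624 0.0871]
```

Call:
carry_out([
  [-1,[0.0,0.002,0],0],
  [-1,[0.006,0.002,0],0],
  [-1,[0.014,0.002,0],0],
  [-1,[0.022,0.002,0],0],
  [-1,[0.03,0.002,0],0],
  [-1,[0.04,0.002,0],0],
  [-1,[0.05,0.002,0],0],
  [-1,[0.05,0.002,0],0],
])

```text
time_s: 14.87
ee_pos: [0.4786, 0.1106, 0.0869]
tcp_rot: [[-0.387, 0.922, -0.002], [0.922, 0.387, 0.001], [0.002, -0.001, -1.0]]
contact_force: [-0.7, -0.8, -3.8]
grip_width: 0.0156
finger_force: 59.9
```

```bash
python3 g.py
```

```text
t 15.2167 moment 0.019951105215741095 +- 0.10357478244617295 yaw 112.66322663337276 bearing 112.82301589434816 F [-0.0202 -0.35   -3.7099] p [0.4802 0.1083 0.0873]
```

The spanner is clear of the nut. I lift it and carry it back to its place.

Call:
carry_out([
  [-1,[0,0,-0.025],0],
  [-1,[0.0,0.0,-0.05],0],
  [-1,[0.01,0.005,-0.06],-4],
  [-1,[0.03,0.015,-0.06],-10],
  [-1,[0.06,0.027,-0.06],-16],
  [-1,[0.09,0.041,-0.06],-22],
  [-1,[0.12,0.055,-0.06],-28],
  [-1,[0.15,0.068,-0.06],-34],
  [-1,[0.18,0.082,-0.06],-41],
  [-1,[0.197,0.09,-0.06],-48],
  [-1,[0.197,0.09,-0.06],-53],
  [-1,[0.197,0.09,-0.06],-53],
])

```text
time_s: 16.27
ee_pos: [0.4872, 0.3262, 0.1468]
tcp_rot: [[-0.97, 0.245, -0.0], [0.245, 0.97, -0.0], [0.0, -0.001, -1.0]]
contact_force: [0.5, 0.6, -3.1]
grip_width: 0.0158
finger_force: 60.0
```

Call:
carry_out([
  [-1,[0,0,0.015],0],
  [-1,[0,0,0.03],0],
  [-1,[0,0,0.045],0],
  [-1,[0,0,0.055],0],
  [-1,[0,0,0.06],0],
  [-1,[0,0,0.06],0],
])

```text
time_s: 16.77
ee_pos: [0.4863, 0.3239, 0.0854]
tcp_rot: [[-0.968, 0.25, -0.003], [0.25, 0.968, -0.002], [0.003, -0.003, -1.0]]
contact_force: [-0.8, 0.8, -4.4]
grip_width: 0.0159
finger_force: 59.9
```

```bash
python3 g.py
```

```text
t 17.1167 moment 0.007002234320678799 +- 0.19701765873605845 yaw 165.57431121900785 bearing 98.97953955341328 F [-0.0794  0.3211 -3.6742] p [0.4879 0.3254 0.0884]
```

Lower the last 13 mm until it rests on the table, then release slowly and rise.

Call:
carry_out([
  [-1,[0,0,0.006],0],
  [-1,[0,0,0.01],0],
  [-1,[0,0,0.0125],0],
  [-1,[0,0,0.013],0],
  [-1,[0,0,0.013],0],
])

```text
time_s: 17.58
ee_pos: [0.4871, 0.3251, 0.0752]
tcp_rot: [[-0.969, 0.248, -0.0], [0.248, 0.969, -0.0], [-0.0, -0.0, -1.0]]
contact_force: [-3.2, -1.0, 3.4]
grip_width: 0.0158
finger_force: 60.8
```

```bash
python3 g.py
```

```text
t 17.9333 moment 1.4648436642154163 +- 0.21683623732749593 yaw 165.63381811928105 bearing 99.10774363159827 F [-3.5832 -1.4513  5.2283] p [0.4871 0.3251 0.0752]
```

Call:
carry_out([
  [-0.2,[0,0,0],0],
  [-0.2,[0,0,0],0],
  [-0.2,[0,0,0],0],
  [-0.2,[0,0,0],0],
  [-0.2,[0,0,-0.015],0],
  [-0.2,[0,0,-0.04],0],
  [-0.2,[0,0,-0.08],0],
  [-0.2,[0,0,-0.12],0],
  [-0.2,[-0.02,0,-0.16],0],
  [-0.2,[-0.04,0,-0.165],0],
  [1,[-0.04,0,-0.165],0],
  [1,[-0.04,0,-0.165],0],
])

```text
time_s: 18.98
ee_pos: [0.5274, 0.3151, 0.2403]
tcp_rot: [[-0.968, 0.25, 0.002], [0.25, 0.968, 0.001], [-0.002, 0.002, -1.0]]
contact_force: [-0.2, 0.9, -0.9]
grip_width: 0.0572
finger_force: 0.0
```

```bash
python3 - <<'E'
from h import *
w=viewer.capture("wrist"); t=viewer.capture("top"); t0=cv2.imread("pics/top0.png")
s=status.state();print(s["time_s"],s["ee_pos"],s["contact_force"])
a=cv2.resize(w,(400,300)); z=lambda q:cv2.resize(q[200:300,330:430],(300,300),interpolation=cv2.INTER_CUBIC)
sc=viewer.capture("scene");s0=cv2.imread("pics/scene0.png"); y=lambda q:cv2.resize(q[215:275,300:380],(400,300),interpolation=cv2.INTER_CUBIC)
cv2.imwrite("pics/end.png",np.vstack([np.hstack([a,z(t),np.zeros((300,100,3),np.uint8)]),np.hstack([y(s0),y(sc)])]))
E
```

```text
19.0833 [0.5253 0.315  0.2378] [ 0.2979  1.2128 -0.0335]
```

View pics/end.png

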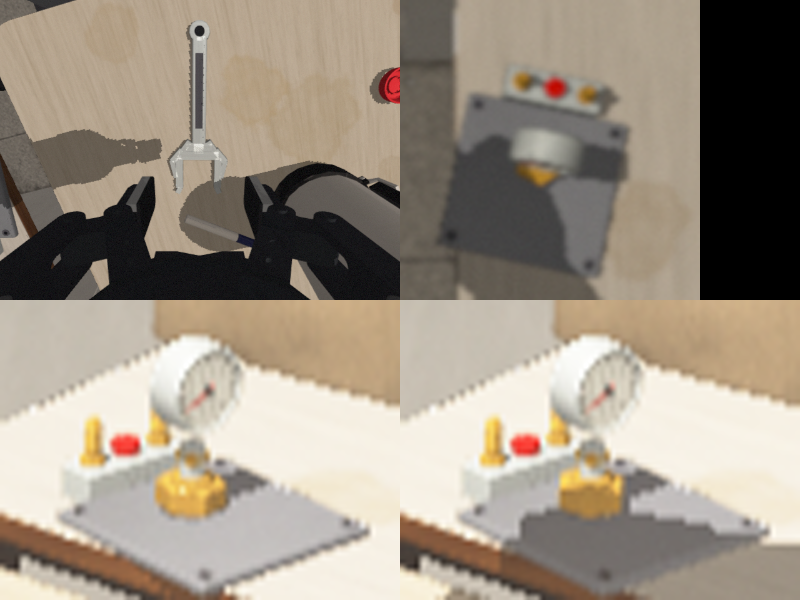

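The wrist view shows the spanner flat on the left table with its eye at about (200,30). In the scene crops the gauge at about (600,385) faces as before and the nut has turned, so I hand in.

```bash
python3 -c "
from bench import ctrl
print(ctrl.job_done())"
```

```text
the job is handed in; nothing more can be done
None
```

The job is handed in at about 19 s: the nut is turned to its hard stop, with a measured peak of about 0.9 N m (the readings ran some 15–20 % high, so roughly 0.75), the gauge looks unmoved, and the spanner lies flat back on the left-hand table.

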